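# Set the stop collar and fold the magnifier down onto it

### The job

Set up the folding magnifier for a battery change: spin the knurled collar down its threaded post until its top face stands 60 mm above the table, give or take a millimetre and a half, and let go of it. Then fold the upright lens down until its forked foot rests on the collar with no gap, seating it with only a light press, without shoving the stand or disturbing anything else.

Things in the scene. Friction and masses are not known exactly. Their poses are not given: they have to be found in the camera images.
- stand: Loose aluminium magnifier stand, 1.3 kg, rubber feet. Base plate 190 x 100 mm, top 14 mm above the table. Origin: centre of the underside; z up. A threaded steel post, 12 mm thick, top at 77 mm, stands 65 mm along -x (the end nearer the robot); hinge cheeks, 50 mm wide overall, tops at 74 mm, stand 65 mm along +x.
- collar: Knurled steel collar on the post, 36 mm across, 14 mm tall. Origin: middle of its top face; z up; turns with it. Starts with that face 67 to 73 mm above the table. Right-hand thread, 24 mm per full turn: clockwise from above sends it down; turning takes 0.035 N m and it stays where it is left. Gripped and turned, it travels along the post, so the hand must go with it.
- lens: Hinged lens, 0.14 kg, aluminium frame 8 mm thick. Origin: on the hinge axis, mid-thickness, 64 mm above the table. -x points from hinge to fork, y along the hinge, z out of the upper face (the back when raised). Starts with -x 66 to 86 degrees above level, pointing up and towards the post. Stiff hinge: stays where left, moves with 0.3 to 1.5 N at the bar.
- lens_bar (a point): On the lens: middle of the upper face of a flat bar 30 mm wide, reaching 101 to 119 mm from the hinge, between the round rim (80 mm across, centred 64 mm from the hinge, flush with the bar) and the fork. The place to push the lens down; axes as lens.
- fork_foot (a point): On the lens: midway between the two fork prongs (117 to 143 mm from the hinge, each 7.5 mm wide, 15 mm apart), on their underside plane, 130 mm from the hinge. Folded down, the prongs straddle the post and land on the collar's top face; level when that face is 60 mm above the table.
- aid: Loose grey hearing aid, 40 x 20 x 10 mm, lying on the base plate under where the lens comes down; stays there. Origin: centre of its underside.
- drawer_pull (a point): Middle of the pull of the drawer of the white battery tray (120 x 100 x 48 mm, on the robot's left of the stand; fixed, its drawer slides); to be left alone.
- jar: Loose grey drying jar, 76 mm across, 68 mm tall; origin at the centre of its underside; to be left alone.
- tumbler: Loose glass tumbler, 72 mm across, 95 mm tall; origin at the centre of its underside; to be left alone.
- tweezers: Loose steel tweezers, about 115 mm long, 8 mm tall, lying beside the stand on the robot's right; origin under their middle; to be left alone.
- glasses_case: Loose spectacle case, 160 x 62 x 41 mm, beyond the stand; origin at the centre of its underside; to be left alone.
There are look-alikes about, which are no part of the job. Leave any green or purple look-alike of the stand alone.

How it is judged:
On the way, in this order (a step that is already met when the one before it is completed fails the run):
1. the collar stands with its top 58.5 to 61.5 mm above the table, let go, the lens still raised (height (world z) of collar between 0.0585 and 0.0615 m and contact force between the fingers and collar below 0.3 N and z of fork_foot in the frame of stand above 0.09 m), for 0.2 s.
2. the fork rests on the collar, which is still at its height (height (world z) of collar between 0.0585 and 0.0615 m and z of fork_foot in the frame of collar between -0.0015 and 0.0015 m and contact force between lens and collar above 0.2 N), for 0.2 s.
At the end, for the whole second after the job is handed in: The collar's top face is 58.5 to 61.5 mm above the table, the fork lies on that face, touching it (over 0.2 N, heights within 1.5 mm), lens and collar are at rest, the stand is upright and no more than 15 mm from where it stood, and the robot touches nothing (all of step 2 and angular speed of each of lens, collar below 0.05 rad/s and distance of stand from where it was at the start of the episode below 0.015 m and angle between stand's own z axis and vertical below 0.03 rad and contact force between each of the fingers, the arm and anything else below 0.1 N).
It fails at once if the stand is shoved more than 15 mm, lifted or tipped (distance of stand from where it was at the start of the episode above 0.015 m or angle between stand's own z axis and vertical above 0.08 rad).
It fails at once if the lens is rammed onto the collar with more than 15 N (contact force between lens and collar above 15 N).
It fails at once if the hearing aid, jar, tumbler, tweezers, spectacle case or tray drawer is disturbed (moved over 25 mm) (distance of any of aid, jar, tumbler, tweezers, glasses_case from where it was at the start of the episode above 0.025 m or distance of drawer_pull from where it was at the start of the episode above 0.02 m).
It also fails if it takes over 72 s, if anything falls off the work surface, if the arm or the gripper's body presses on something with over 40 N, if the wrist force passes 120 N, or if a joint passes its speed limit or range.

### The arm

A 6-joint arm with a two-finger parallel gripper is mounted at the origin on the work surface. World frame = base frame: x ahead of the robot, y to its left, z up, the work surface at z = 0. Lengths are in m, angles in rad, forces in N, time in s.
With the tool pointing down it reaches from about 0.35 to 0.725 m from the base axis. Payload 4.3 kg.
Tool frame: the origin (TCP) lies between the finger pads; the fingertips stand ahead of it and the grasp point (between the pads) lies 6 mm ahead of it (ctrl.tips_ahead is the z of the fingertips in the tool frame, in m); z points along the fingers, y is the line along which they close (so a half turn about z gives the same grasp; the last joint's range is limited). The gripper opens to 85 mm and grips with 20 to 120 N. Pads are 22 mm wide; open, the fingers measure 114 mm over their backs; the gripper's body (76 mm by 85 mm) begins 54 mm behind the grasp point. The pads swing forward as they close: fully open they stand 13 mm farther back than shut.
Start: joints at [1.053, 0.377, 0.081, 1.274, 0, 1.46], TCP at [0.228, 0.528, 0.256] pointing down, gripper open.
Joint ranges: [-2.72, 2.72], [-0.84, 1.66], [-1.02, 1.22], [-1.77, 2.12], [-1.37, 1.28], [-3.14, 3.14]. Speed limits (rad/s): [2.57, 2.57, 3.14, 3.14, 3.14, 3.14].

### API

Orientations are given as a unit quaternion [w, x, y, z].
In Python, from workcell import ctrl, open_gripper, gripper_close, kinematics, eyes, get_t, get_joint_positions, get_joint_velocities, get_joint_efforts, get_tool_pos, get_eef_rot, get_ft_force, get_torque, get_opening, get_grip_force gives the robot as it stands. Calls block until the motion is done:
- ctrl.movep(position, orientation): joint-space move of the TCP to a pose.
- ctrl.servo_line(position, attitude=None, rate=0.15): straight line of the TCP; attitude=None keeps the orientation; rate is the mean speed in m/s.
- ctrl.movej(angles): joint-space move.
- open_gripper() and gripper_close(): open the fingers fully, or close them until they stop; the grip force is fixed at half the most.
- ctrl.dwell(seconds).
- kinematics.ik(position, orientation): joint angles nearest the present ones, or None.
- eyes.snapshot(name): name is "scene" or "top"; returns the picture (420x560x3 uint8, blue, green, red); there is no depth.
- eyes.calibration(name): a dict with "fovy" (degrees; the focal length in pixels is half the picture's height over the tangent of half this angle, whatever the lens; pixels are square), "cx", "cy" (the principal point, pixels), "distortion" ([k1, k2, p1, p2, k3] as OpenCV has them; the pictures are not rectified), "cam_to_world" (4x4, takes a point from camera to world coordinates). Camera axes: x right, y down, z forward; pixel columns grow to the right and rows downward; lengths in m; the calibration is good to about 2 mm. A picture is of the moment at which its call begins. calibration takes no time and is no camera call.
A pose or a line that the arm cannot do raises ctrl.PlanningError and nothing moves.
- ctrl.sign_off(): hands the job in; it is judged then, once.
Readings, each from a call of its own:
- get_t(): time.
- get_joint_positions(): joint angles.
- get_joint_velocities(): joint speeds.
- get_joint_efforts(): joint torques, N m.
- get_tool_pos(): TCP position.
- get_eef_rot(): TCP orientation.
- get_ft_force(): force on the tool from outside, world axes, zero at the start.
- get_torque(): the same for the moment, N m.
- get_opening(): finger opening in m.
- get_grip_force(): force on a finger pad.
Only numpy, scipy, OpenCV 4.12 (cv2) and the standard library are available. Lean on these libraries where they do the work, as an engineer would, in place of code of your own. Each camera call takes 0.05 s, during which the arm holds its last target. There are 200 camera calls.

## Working session

There is one attempt and no reset: what is moved stays moved. The work goes in short steps, each a Python script; the robot and the scene stay as the last script left them, time stands still between calls to the robot, and variables do not carry over. Pictures are saved under pics/ and viewed, at most 10 in all, crops included, and the job is handed in when it is done.

```bash
mkdir -p pics; ls
python3 - <<'E'
from workcell import *
import cv2
for n in("scene","top"):
    cv2.imwrite(f"pics/{n}0.png",eyes.snapshot(n)); print(n,eyes.calibration(n))
print(get_t(),ctrl.tips_ahead,get_tool_pos(),get_eef_rot(),get_opening())
E
```

```text
pics
scene {'fovy': 51.41532507237265, 'cx': 287.8028774729677, 'cy': 212.64348200886263, 'distortion': array([-0.08551626,  0.        ,  0.        ,  0.        ,  0.        ]), 'cam_to_world': array([[ 0.75220259,  0.56784347, -0.33428291,  0.90808907],
       [ 0.65883538, -0.65680937,  0.3667934 , -0.34726828],
       [-0.01127891, -0.49614035, -0.86816907,  1.06322004],
       [ 0.        ,  0.        ,  0.        ,  1.        ]])}
top {'fovy': 53.884269752655015, 'cx': 272.37229013163596, 'cy': 208.60980124379785, 'distortion': array([-0.06973794,  0.        ,  0.        ,  0.        ,  0.        ]), 'cam_to_world': array([[-0.02367522, -0.98339558,  0.17992394,  0.33293251],
       [-0.99962768,  0.02572842,  0.00908607,  0.08616272],
       [-0.01356436, -0.17964183, -0.98363856,  1.08622203],
       [ 0.        ,  0.        ,  0.        ,  1.        ]])}
0.1 0.025 [0.22778975 0.52738618 0.25544475] [-2.77256205e-04  2.02503638e-01  9.79281077e-01 -8.78335158e-04] 0.08521503117663667
```

View pics/scene0.png

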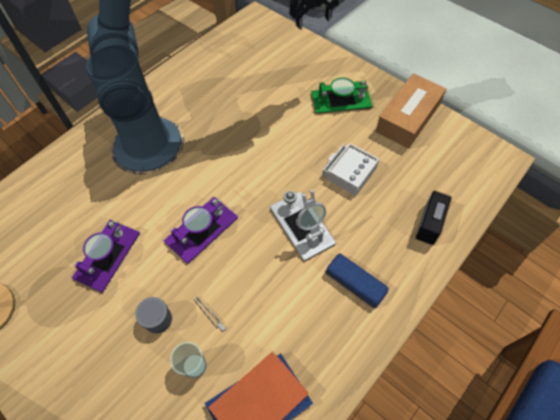

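View pics/top0.png

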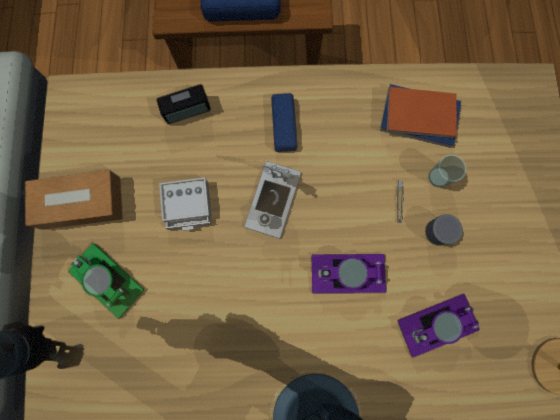

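Candidates for the stand are the grey one at top (273,200) / scene (302,225), purple at top (349,273) and (440,325), and green at top (106,280). The description says aluminium, so I choose the grey one. It has the collar at the near end, top (264,219), and the raised lens at the far end. Next is a close crop of it from both views.

Run:
```python
import cv2,numpy as np
a=cv2.imread("pics/top0.png")[155:245,235:325]; b=cv2.imread("pics/scene0.png")[180:270,260:350]
f=lambda i:cv2.resize(i,(400,400)[:2],interpolation=cv2.INTER_CUBIC)
cv2.imwrite("pics/crop0.png",np.hstack([f(a),f(b)]))
```

```text
(no output)
```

View pics/crop0.png

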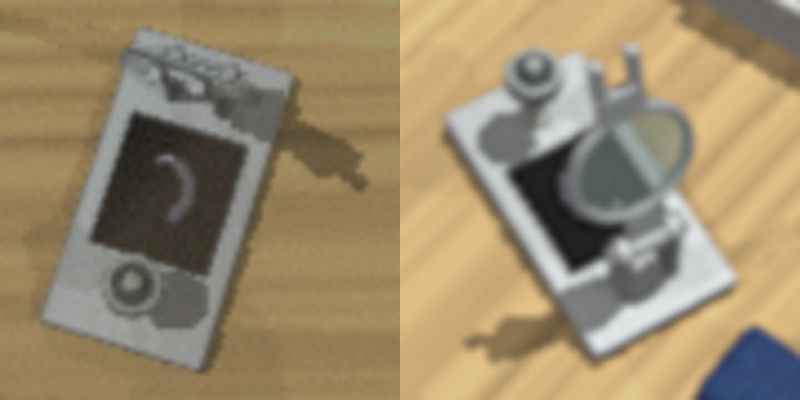

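The crop confirms the grey stand. In top full-frame pixels the plate corners are about (266,162), (302,172), (281,238) and (245,227), and the collar is at about (265,220). The raised lens is edge-on at the far end. Next I cast rays.

```bash
cat > h.py <<'E'
import numpy as np, cv2
from workcell import *
from scipy.spatial.transform import Rotation as R
def cam(n):
    c=eyes.calibration(n); f=210/np.tan(np.radians(c["fovy"]/2))
    return np.array([[f,0,c["cx"]],[0,f,c["cy"]],[0,0,1]]),c["distortion"],c["cam_to_world"]
def ray(n,p):
    K,d,T=cam(n); u=cv2.undistortPoints(np.array([[p]],float),K,d)[0,0]
    return T[:3,3],T[:3,:3]@[u[0],u[1],1]
def onz(n,p,z):
    o,d=ray(n,p); return o+d*(z-o[2])/d[2]
def two(p,q):  # top, scene pixels
    (o,d),(r,e)=ray("top",p),ray("scene",q)
    s=np.linalg.lstsq(np.c_[d,-e],r-o,rcond=None)[0]; a,b=o+d*s[0],r+e*s[1]
    return (a+b)/2,np.linalg.norm(a-b)
def quat(yaw,tilt=0): # tool down; tool x along yaw direction
    q=(R.from_euler('z',yaw)*R.from_euler('y',tilt)*R.from_quat([1,0,0,0])).as_quat()
    return np.r_[q[3],q[:3]]
E
python3 - <<'E'
from h import *
t=lambda x,y:(235+x*.225-.4,155+y*.225-.4); s=lambda x,y:(260+(x-400)*.225-.4,180+y*.225-.4)
C=[onz("top",t(*p),.014) for p in[(138,30),(297,75),(205,370),(43,320)]]
S=[onz("scene",s(*p),.014) for p in[(447,118),(578,55),(737,282),(598,358)]]
# scene corners: near-post-left.. far
print("top",np.round(C,4),np.mean(C,0)); print("scene",np.round(S,4),np.mean(S,0))
far,near=(C[0]+C[1])/2,(C[2]+C[3])/2
print("yaw",np.degrees(np.arctan2(*(far-near)[1::-1])),np.linalg.norm(far-near))
print("collar",onz("top",t(132,287),.07),onz("scene",s(534,73),.07),two(t(132,287),s(534,73)))
print("post",onz("scene",s(535,66),.077),onz("top",t(132,287),.077))
print("forktip", [onz("scene",s(*p),.19) for p in[(592,68),(632,47)]], [onz("scene",s(*p),.12) for p in[(592,68)]])
print("aim",[onz("top",t(*p),.19) for p in[(125,60)]])
E
```

```text
top [[0.6591 0.1111 0.014 ]
 [0.6282 0.0158 0.014 ]
 [0.4511 0.0761 0.014 ]
 [0.4831 0.1708 0.014 ]] [0.55537313 0.09346799 0.014     ]
scene [[0.453  0.0795 0.014 ]
 [0.485  0.1691 0.014 ]
 [0.6616 0.1088 0.014 ]
 [0.6305 0.0165 0.014 ]] [0.55750311 0.09347392 0.014     ]
yaw -18.777666187576962 0.18651946072832862
collar [0.49261093 0.11627512 0.07      ] [0.49579076 0.11438006 0.07      ] (array([0.49354564, 0.11659136, 0.06486653]), np.float64(0.00041345776032335424))
post [0.49589847 0.11524904 0.077     ] [0.49151102 0.1160677  0.077     ]
forktip [array([0.56685958, 0.08109642, 0.19      ]), array([0.57448372, 0.10518006, 0.19      ])] [array([0.53950557, 0.11543545, 0.12      ])]
aim [array([0.58996902, 0.11392888, 0.19      ])]
```

Run:
```python
from h import *
for y in range(-360,361,30):
    j=kinematics.ik([.4945,.115,.057],quat(np.radians(y)))
    if j is not None: print(y,np.round(j,2))
A=np.radians(-18.8); u=np.array([np.cos(A),np.sin(A)])
gripper_close(); print(get_opening())
q=quat(A+np.pi)
P=np.array([.4945,.115])
ctrl.movep([*P,.16],q)
print(get_t(),get_tool_pos(),get_ft_force())
ctrl.servo_line([*P,.107],rate=.06); ctrl.dwell(.3); f0=get_ft_force(); print(f0)
z=.107
while z>.094:
    z-=.0005; ctrl.servo_line([*P,z],rate=.01); f=get_ft_force()-f0
    if f[2]>1: break
print("touch post",z,get_tool_pos(),f,get_t())
for k in range(2):
  z-=.0002; ctrl.servo_line([*P,z],rate=.01); ctrl.dwell(.1);print(z,get_tool_pos()[2],get_ft_force()-f0)
ctrl.servo_line([*P,.11],rate=.06)
```

```text
-360 [ 0.1   0.4  -0.44  0.73  0.   -3.04]
-330 [ 0.1   0.4  -0.44  0.73  0.    2.72]
-300 [ 0.1   0.4  -0.44  0.73  0.    2.2 ]
-270 [ 0.1   0.4  -0.44  0.73  0.    1.67]
-240 [ 0.1   0.4  -0.44  0.73  0.    1.15]
-210 [ 0.1   0.4  -0.44  0.73  0.    0.63]
-180 [ 0.1   0.4  -0.44  0.73  0.    0.1 ]
-150 [ 0.1   0.4  -0.44  0.73  0.   -0.42]
-120 [ 0.1   0.4  -0.44  0.73  0.   -0.94]
-90 [ 0.1   0.4  -0.44  0.73  0.   -1.47]
-60 [ 0.1   0.4  -0.44  0.73  0.   -1.99]
-30 [ 0.1   0.4  -0.44  0.73  0.   -2.51]
0 [ 0.1   0.4  -0.44  0.73  0.   -3.04]
30 [ 0.1   0.4  -0.44  0.73  0.    2.72]
60 [ 0.1   0.4  -0.44  0.73  0.    2.2 ]
90 [ 0.1   0.4  -0.44  0.73  0.    1.67]
120 [ 0.1   0.4  -0.44  0.73  0.    1.15]
150 [ 0.1   0.4  -0.44  0.73  0.    0.63]
180 [ 0.1   0.4  -0.44  0.73  0.    0.1 ]
210 [ 0.1   0.4  -0.44  0.73  0.   -0.42]
240 [ 0.1   0.4  -0.44  0.73  0.   -0.94]
270 [ 0.1   0.4  -0.44  0.73  0.   -1.47]
300 [ 0.1   0.4  -0.44  0.73  0.   -1.99]
330 [ 0.1   0.4  -0.44  0.73  0.   -2.51]
360 [ 0.1   0.4  -0.44  0.73  0.   -3.04]
0.00013137687582851342
2.6833 [0.49460322 0.11577714 0.16023774] [ 0.31258542 -0.40079645  0.29908521]
[-0.06160742 -0.28919355  0.3102209 ]
touch post 0.10149999999999999 [0.49461419 0.11500663 0.10200983] [-1.72642739 -0.37736252  5.94201452] 6.7667
0.10129999999999999 0.10197244105622937 [-2.96312009  0.70292211  6.88022003]
0.10109999999999998 0.10194908029245406 [-2.66677222  0.19158789  8.69620068]
```

```bash
cat >> h.py <<'E'
A=np.radians(-18.8); u=np.array([np.cos(A),np.sin(A)]); P=np.array([.4945,.115])
def touch(xy,z,zmin,step=.0004,thr=1.2):
    ctrl.servo_line([*xy,z],rate=.06); ctrl.dwell(.2); f0=get_ft_force()
    while z>zmin:
        z-=step; ctrl.servo_line([*xy,z],rate=.012); f=get_ft_force()-f0
        if f[2]>thr: return get_tool_pos()[2]-ctrl.tips_ahead,f
    return None,f
E
python3 - <<'E'
from h import *
Q=P-.0185*u
ctrl.servo_line([*Q,.11],rate=.06)
print(touch(Q,.0995,.088),get_t(),get_tool_pos())
ctrl.servo_line([*Q,.12],rate=.08); print(get_t())
E
```

```text
(np.float64(0.06757315970979513), array([-2.72313865, -1.20120871,  2.94202746])) 13.25 [0.4770259  0.12096613 0.09257316]
13.75
```

Run:
```python
from h import *
open_gripper()
y0=A+np.pi; q=quat(y0)
ctrl.servo_line([*P,.12],q,rate=.08)
ctrl.servo_line([*P,.0665],rate=.05); f0=get_ft_force()
gripper_close(); print(get_t(),get_opening(),get_grip_force(),get_ft_force()-f0,get_tool_pos())
for k in range(1,4):
    ctrl.servo_line([*P,.0665-.0025*k],quat(y0-np.radians(37.5*k)),rate=.0018)
    print(get_t(),get_opening(),get_ft_force()-f0,get_torque(),get_tool_pos())
cv2.imwrite("pics/s1.png",eyes.snapshot("scene")); cv2.imwrite("pics/t1.png",eyes.snapshot("top"))
```

```text
16.675 0.032447896018117345 59.13233757019043 [-1.50048154 -0.7222383   4.0398358 ] [0.49455256 0.11486459 0.06685612]
17.6583 0.03233209046302165 [-3.12717877 -2.13599562  6.51549637] [-0.42289718  0.57435671 -0.04980752] [0.49422149 0.11445606 0.06429508]
18.6417 0.03264353508878501 [-3.44221476 -2.47787732  8.83091026] [-0.52865569  0.75444155 -0.01732303] [0.49373659 0.11434167 0.06178103]
19.625 0.03257063986907362 [-4.19016637 -1.59765134  9.17149996] [-0.32569951  0.93465727 -0.05146377] [0.49325145 0.11453093 0.05924521]
```

Run:
```python
from h import *
open_gripper(); ctrl.dwell(.1)
ctrl.servo_line([*P,.125],rate=.08)
print(get_t())
img=eyes.snapshot("scene"); cv2.imwrite("pics/s2.png",img)
gripper_close()
Q=P-.0185*u
ctrl.servo_line([*Q,.115],quat(A+np.pi),rate=.03)
print(touch(Q,.0885,.080),get_t(),get_tool_pos())
ctrl.servo_line([*Q,.12],rate=.08); print(get_t())
im=eyes.snapshot("top")
a=im[155:245,235:325]; b=img[180:270,260:350]
f=lambda i:cv2.resize(i,(400,400),interpolation=cv2.INTER_CUBIC)
cv2.imwrite("pics/crop2.png",np.hstack([f(a),f(b)]))
```

```text
21.3667
(np.float64(0.060088343212283145), array([-1.7744849 , -0.88776371,  1.37774701])) 27.3417 [0.47703128 0.12097494 0.08508834]
27.9333
```

View pics/crop2.png

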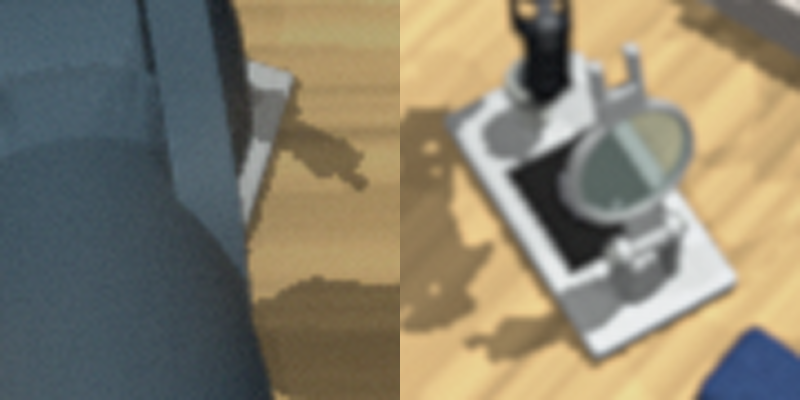

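The collar touches at 60.1 mm, is released, and the stand looks unmoved. Next I push the lens along its arc from behind, with the closed fingertips.

```bash
cat >> h.py <<'E'
C=np.array([.5565,.0935])
def tcp(th,r=.114,gap=0.):  # TCP for the fingertip's front lower edge on the lens face
    th=np.radians(th); x=.065-r*np.cos(th)+(.004+gap)*np.sin(th)+.011
    z=.064+r*np.sin(th)+(.004+gap)*np.cos(th)
    return [*(C+x*u),z+ctrl.tips_ahead]
E
python3 - <<'E'
from h import *
q=quat(A+np.pi); p=np.array(tcp(86,gap=.004))
c=get_tool_pos(); ctrl.servo_line([c[0],c[1],.29],rate=.2)
ctrl.servo_line([p[0],p[1],.29],q,rate=.15); ctrl.servo_line(p,rate=.1)
ctrl.dwell(.2); f0=get_ft_force(); np.save("f0.npy",f0); print(get_t(),p,f0)
for th in np.arange(82,5,-4):
    ctrl.servo_line(tcp(th),rate=.04); f=get_ft_force()-f0
    print(th,np.round(f,1))
    if abs(f).max()>8: break
print(get_t(),get_tool_pos())
a=eyes.snapshot("scene")[180:270,260:350]
cv2.imwrite("pics/c3.png",cv2.resize(a,(500,500),interpolation=cv2.INTER_CUBIC))
E
```

```text
31.4167 [0.62847211 0.0689987  0.20328035] [ 0.09208668 -0.56434675  0.277091  ]
82 [-0.8  0.6  0.4]
78 [-0.3 -0.1 -0.4]
74 [0.1 0.3 0.1]
70 [ 0.1  0.6 -0.7]
66 [-0.9  1.1 -0.1]
62 [-0.4  0.7  0.6]
58 [-0.4  0.  -0.3]
54 [0.  0.1 0.5]
50 [ 0.3 -0.2  0.7]
46 [-0.5 -0.3 -0.3]
42 [ 0.1  0.9 -0.9]
38 [-0.3  0.3 -0. ]
34 [-0.4  0.3  0.3]
30 [-0.8  0.9  0.5]
26 [-0.3  0.6 -0.2]
22 [ 0.4  0.8 -0.4]
18 [ 0.2  1.3 -1. ]
14 [ 0.2  0.8 -0. ]
10 [-1.3 -0.7 -0.6]
6 [0.6 1.1 0. ]
38.5167 [0.52107828 0.10537746 0.10447128]
```

View pics/c3.png

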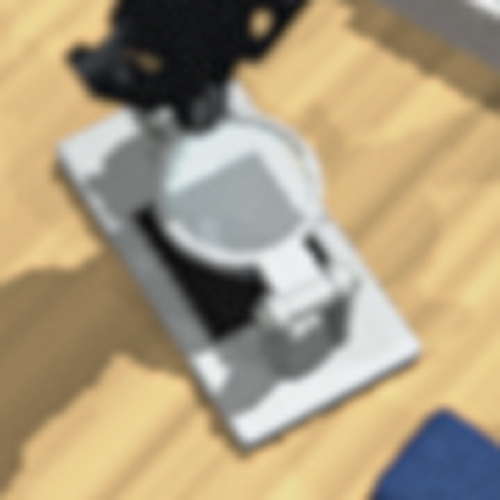

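The picture shows the lens nearly folded, with the fingertips on the bar at about (200,110) and the stand in place. Next I seat it gently.

Run:
```python
from h import *
f0=np.load("f0.npy")
for th in (4,2.5,1.5): ctrl.servo_line(tcp(th),rate=.02)
p=np.array(tcp(1.5)); ctrl.dwell(.1); print(get_t(),get_tool_pos()[2]-ctrl.tips_ahead,get_ft_force()-f0)
for k in range(22):
    p[2]-=.0003; ctrl.servo_line(p,rate=.01)
    f=np.mean([(ctrl.dwell(.02),get_ft_force()-f0)[1] for _ in range(4)],0)
    print(round((p[2]-.025)*1e3,2),round((get_tool_pos()[2]-.025)*1e3,2),np.round(f,1))
    if f[2]>4: break
ctrl.dwell(.3); print(get_t(),get_ft_force()-f0)
```

```text
39.5667 0.07089005309176291 [-0.97798019 -0.0962172  -0.24590198]
70.68 70.72 [ 0.1 -0.1 -0.7]
70.38 70.4 [-0.5  0.8  0.1]
70.08 70.06 [-0.1  1.2  0.5]
69.78 69.73 [-0.4  0.4  0.3]
69.48 69.46 [-0.2  0.6  0.1]
69.18 69.18 [-0.   0.7 -0.1]
68.88 68.86 [-0.   0.6  0.4]
68.58 68.56 [-0.5  0.7  0.4]
68.28 68.28 [ 0.   1.  -0.3]
67.98 68.08 [-1.3  0.9  1.5]
67.68 68.06 [-2.5  0.6  4.9]
43.35 [-2.37900004  0.88332851  6.07107943]
```

Run:
```python
from h import *
c=get_tool_pos(); ctrl.servo_line([c[0],c[1],.11],rate=.03)
ctrl.servo_line([c[0],c[1],.25],rate=.15)
ctrl.movep([.35,.3,.3],quat(A+np.pi)); ctrl.dwell(.3)
print(get_t(),get_ft_force())
a=eyes.snapshot("top"); b=eyes.snapshot("scene")
f=lambda i:cv2.resize(i,(400,400),interpolation=cv2.INTER_CUBIC)
cv2.imwrite("pics/c4.png",np.hstack([f(a[155:245,235:325]),f(b[180:270,260:350])]))
cv2.imwrite("pics/s4.png",b)
d=cv2.absdiff(b,cv2.imread("pics/scene0.png")).max(2)
for n,(x,y) in dict(jar=(153,315),tumbler=(188,360),tweez=(210,313),case=(357,280),tray=(350,168)).items(): print(n,np.median(d[y-15:y+15,x-15:x+15]))
```

```text
46.4833 [0.20749472 0.61829781 0.87182578]
jar 1.0
tumbler 1.0
tweez 1.0
case 1.0
tray 1.0
```

View pics/c4.png

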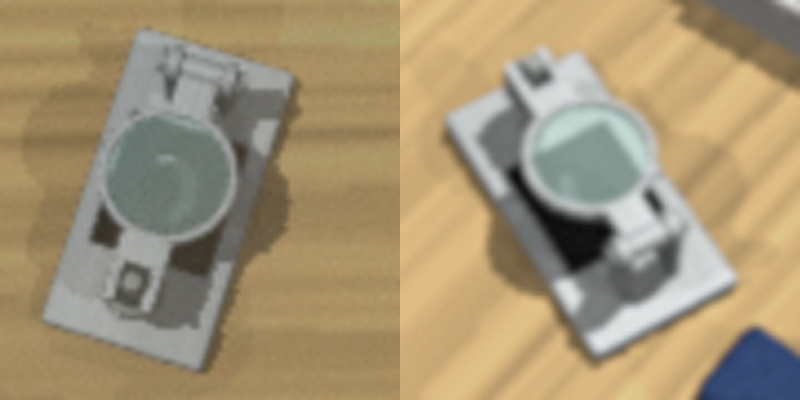

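The fork straddles the post at crop (132,285), the stand's corners are where they were, and nothing else has changed. I'm handing it in.

```bash
python3 -c "
from workcell import *
print(ctrl.sign_off(),get_t())"
```

```text
the job is handed in; nothing more can be done
the job is handed in; nothing more can be done
```

The job is handed in: the collar's top face touched at 60.1 mm after I let go of it, and the lens is folded with its fork seated on the collar by a press of about 6 N. The before-and-after pictures show the stand and everything around it unmoved. The fork's contact after I let go could only be judged by eye, and I got no verdict back at hand-in.

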